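Gauge a new wok-spatula handle through go and no-go gaps

ROBOT

A 7-joint arm with a two-finger parallel gripper is mounted at the origin on the work surface. World frame = base frame: x ahead of the robot, y to its left, z up, the work surface at z = 0. Lengths are in m, angles in rad, forces in N, time in s.
With the tool pointing down it reaches from about 0.35 to 0.9 m from the base axis. Payload 8.1 kg.
Tool frame: the origin (TCP) lies midway between the tips of the shut fingers; the grasp point (between the pads) lies 19 mm behind it; y points along the fingers, x is the direction in which the jaws open and shut, and the axes are right-handed (so a half turn about y gives the same grasp; the last joint's range is limited). The gripper opens to 85 mm and grips with 20 to 120 N. Pads are 22 mm wide; open, the fingers measure 114 mm over their backs; the gripper's body (76 mm by 85 mm) begins 54 mm behind the grasp point. The pads swing forward as they close: fully open they stand 13 mm farther back than shut.
Start: joints at [-1.391, 0.434, 0.025, 1.573, -0.012, 1.134, -0.075], TCP at [0.174, 0.6, 0.231] pointing down, gripper open.
Joint ranges: [-2.62, 2.62], [-0.44, 2.09], [-1.27, 1.32], [0.08, 2.57], [-1.32, 4.46], [0.12, 2], [-2.74, 2.74]. Speed limits (rad/s): [2.22, 2.22, 3.01, 3.01, 3.14, 3.14, 3.14].

INTERFACE

Orientations are given as a unit quaternion [w, x, y, z].
In Python, from workcell import r gives the robot as it stands.
- The arm moves only by the tool send_rows, never from a script. Its argument "rows" is text: rows parted by semicolons, each of 5 numbers parted by spaces: the shift along the world's x, y, z in units of 50 mm (1.0 is 50 mm), then the turn about the world's z in rad, then the closure, from 0 (fully open) to 1 (shut). In form: dx dy dz twist jaw; .... A call has 1 to 20 rows; each row is the pose to reach, as a shift and turn from the pose measured when the call began; what a row does not reach only later rows make up. A row lasts 1/10 s, in which the tool goes at most 50 mm and 8.59 degrees, less where a joint would pass 70% of its speed; a pose out of reach is approached as far as the arm can. A call with a gripper value outside its range is refused whole. The fingers move at their own pace and stop on an object; "newtons" is the grip in N (left out, the last holds). Time passes only in rows, so rows that repeat a pose let the fingers close. It gives the time, the measured TCP pose, the force and the opening at its end, in the units of the state.
- r.sense(): the state, without advancing time (a new reading comes with each control period).
- r.get_image(name): name is "scene" or "top"; returns the picture (480x640x3 uint8, red, green, blue); there is no depth.
- r.camera_info(name): a dict with "fov_y" (degrees; the focal length in pixels is half the picture's height over the tangent of half this angle, whatever the lens; pixels are square), "cx", "cy" (the principal point, pixels), "xyz" and "orientation" of the camera in the world. Camera axes: x right, y up, looking along -z (the intrinsics and any distortion apply to the point x, -y, -z); pixel columns grow to the right and rows downward; lengths in m; the calibration is good to about 2 mm. A picture is of the moment at which its call begins. camera_info takes no time and is no camera call.
- r.hand_in(): hands the job in, once; it reports no verdict.
Trained networks look in the newest picture that a camera, given by its name, has taken for a name from the list of things; names that differ only in an ending like _2 or _b are one class to them, and where a whole thing is asked for, a point or a joint stands for the part that bears it (a point fixed in the world has none). Each returns a list of dicts, best first, with "score" (0 to 1); they miss things now and then, are a little off and sometimes report something else, mostly with a low value. They report only what shows in the picture. A call takes as long as a camera call. They do not tell look-alikes from the thing itself.
- r.cut_out(camera, target): "region" (480x640 bool, what is visible of it) and "at" ([column, row] in pixels, amid what is visible of it).
The state is a dict: "time": time; "joints": joint angles; "qvel": joint speeds; "effort": joint torques, N m; "position": TCP position; "eef_rot": TCP orientation; "ft_force": force on the tool from outside, world axes, zero at the start; "wrist_torque": the same for the moment, N m; "gripper_width": finger opening in m.
Only numpy, scipy, OpenCV 4.12 (cv2) and the standard library are available. Lean on these libraries where they do the work, as an engineer would, in place of code of your own. Each camera call takes 0.05 s, during which the arm holds its last target.

TASK

Check the new wooden spatula handle's thickness: holding it upright, ease it down through the wide gap of the long steel gauge stand until its lower end pokes out below the jaws, feeling for the gap because the jaws are not quite in the middle of the stand. Then draw it out and try it, upright, on the middle of the narrow gap of the short stand, where it must stop: press down with about 10 N for a second. Never push the handle against either stand with more than 30 N; finally stand it upright in the open red rice box and let go, leaving the jar, bowl and spatula where they are.

Things in the scene. Friction and masses are not known exactly. Their poses are not given: they have to be found in the camera images.
- handle_center (a point): Turned wooden handle for a wok spatula: a plain round rod 30 mm in diameter and 120 mm long, about 70 g, starting upright on the counter with a thin dark band near its top. Edge of the lower end chamfered 1.5 mm. This point is its centre, on the axis, 60 mm above its lower end; its z axis runs along the rod towards the banded top.
- handle_foot (a point): Centre of the lower end face of the wooden handle, 60 mm below its centre along the rod.
- handle: The same wooden handle as a body; origin at the centre of its lower end face, z along the rod to its top.
- go_stand: The long steel gauge stand, fixed: 130 mm long (its x), 88 mm wide (its y). Origin at the centre of its underside on the counter, z up. Two upright end plates carry two flat parallel jaw bars, each 130 x 22 x 15 mm, undersides 60 mm and tops 75 mm above the counter. The open gap between the bars is 32 mm wide and runs along the stand's x, clear for 53 mm either side of the middle.
- go_gap (a point): Point on the long stand's own middle line, level with its jaw tops (75 mm up); axes as the stand's. The jaw pair is clamped across the stand, so the real gap centre lies anywhere up to 5 mm either side of this point along y: that offset is not in the measured pose and must be found by touch or by eye. The clamp resists 40 N sideways.
- nogo_stand: The short steel gauge stand, fixed: 86 mm long (its x) and 88 mm wide (its y), otherwise built like the long one, jaw tops 75 mm above the counter. Its gap is 24 mm wide, runs along its x, and lies exactly on its middle line: the handle cannot enter and its lower end comes to rest on the jaw tops. Rigid. Origin at the centre of its underside.
- nogo_gap (a point): Centre of the short stand's gap, level with the jaw tops (75 mm up). Axes as the stand's.
- rice_box: Open red plastic rice box without its lid, fixed: 130 x 160 mm (x, y) outside, 50 mm tall, walls and floor 5 mm thick. Origin at the centre of its underside.
- box_floor (a point): Centre of the rice box's inner floor, 5 mm above the counter; the inside is 120 x 150 mm. Axes as the box's.
- jar: Glass jar with a cap, 72 mm across, 115 mm tall; leave it. Origin at the centre of its underside.
- bowl: Blue melamine bowl, 110 mm across, 50 mm tall; leave it. Origin at the centre of its underside.
- wok_spatula: Steel wok spatula, its handle missing, lying flat, 320 mm long along its x, blade 100 x 85 mm towards +x; leave it. Origin 10 mm below its shaft.
Mind the look-alikes: they are no part of the job. Several things look just like the handle: the one meant starts nearest to the robot's base.

How it is judged:
By the outcome, as a careful person would: the job done as asked, in the order asked, and still so for the second after the job is handed in, with the robot touching nothing.
It also fails if it takes over 61 s, if anything falls off the work surface, if the arm or the gripper's body presses on something with over 40 N, if the wrist force passes 120 N, or if a joint passes its speed limit or range.

## Working session

There is one attempt and no reset: what is moved stays moved. The work goes in short steps, Python scripts to look and compute and a tool call to move; the robot and the scene stay as the last step left them, time stands still between calls to the robot, and variables do not carry over. Pictures are saved under pics/ and viewed, and the job is handed in when it is done.

Besides the shell and the picture viewer there is one more tool, called by a JSON object that holds its "name" and its "arguments". send_rows: Moves the arm, as the interface text tells. Its arguments: {"type":"object","properties":{"rows":{"type":"string"},"newtons":{"type":"number"}},"required":["rows"]}

```bash
mkdir -p pics; ls
python3 - <<'E'
from workcell import r
import cv2
for n in("scene","top"):
    im=r.get_image(n); cv2.imwrite(f"pics/{n}0.png",im[:,:,::-1]); print(r.camera_info(n))
s=r.sense();print(s)
E
```

```text
pics
{'fov_y': 45.75205419557475, 'cx': 314.18828699113635, 'cy': 247.36991842783328, 'xyz': array([ 1.50888887, -0.13518886,  0.9134123 ]), 'orientation': array([0.69763185, 0.30733066, 0.25901944, 0.59309915])}
{'fov_y': 53.21102602522539, 'cx': 323.3084543755556, 'cy': 242.98567821575867, 'xyz': array([0.45163782, 0.01477184, 1.01212724]), 'orientation': array([-0.6939954 , -0.06430834,  0.06077446,  0.71452172])}
{'time': 0.1, 'joints': array([-1.39055914,  0.43513384,  0.02497224,  1.5740104 , -0.01156513,
        1.13402878, -0.07509614]), 'qvel': array([ 0.00060753, -0.00362735, -0.00076958, -0.00234119, -0.00072628,
       -0.00088187,  0.00029562]), 'effort': array([ 3.07544906e-03, -6.71754956e+01,  1.02819800e+00, -3.16900992e+01,
        1.58183137e-02,  7.34516128e-03,  1.45644537e-05]), 'position': array([0.1743577 , 0.59970265, 0.23061489]), 'eef_rot': array([-0.56514434,  0.56584116,  0.42415116, -0.42488993]), 'ft_force': array([0.19514444, 0.76805852, 0.11433596]), 'wrist_torque': array([ 0.01661517, -0.02762447, -0.00705518]), 'gripper_width': 0.0852237231898673}
```

View pics/scene0.png

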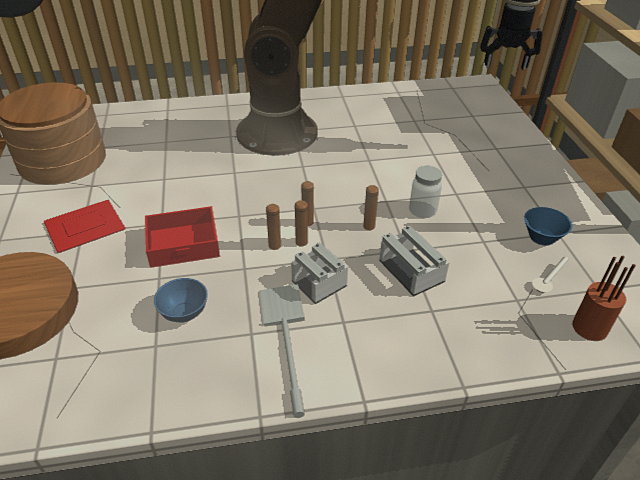

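View pics/top0.png

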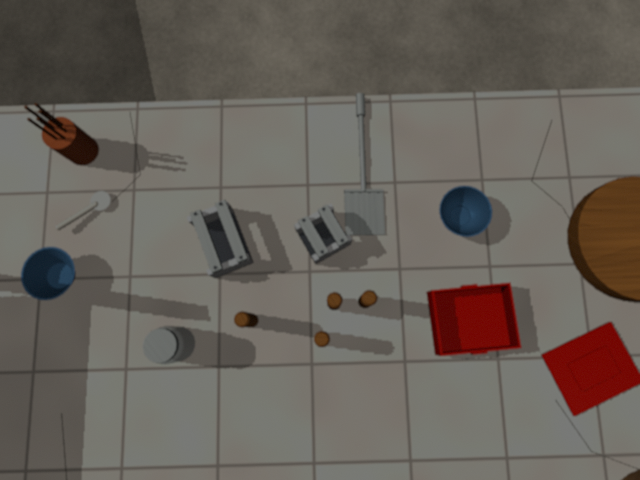

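Four handle look-alikes: top-view pixels (322,338), (334,300), (368,298), (245,319). The one nearest the base should be (322,338). I'll measure all of them.

```bash
cat > h.py <<'E'
import numpy as np, cv2
from workcell import r
from scipy.spatial.transform import Rotation as R
def cam(n):
    i=r.camera_info(n);q=np.array(i["orientation"]);M=R.from_quat([q[1],q[2],q[3],q[0]]).as_matrix()
    f=240/np.tan(np.radians(i["fov_y"])/2);return M,np.array(i["xyz"]),f,i["cx"],i["cy"]
def ray(n,u,v):
    M,c,f,cx,cy=cam(n);d=M@np.array([(u-cx)/f,-(v-cy)/f,-1.]);return c,d
def at(n,u,v,z):
    c,d=ray(n,u,v);return c+d*(z-c[2])/d[2]
def proj(n,p):
    M,c,f,cx,cy=cam(n);q=(np.atleast_2d(p)-c)@M;return np.c_[cx-f*q[:,0]/q[:,2],cy+f*q[:,1]/q[:,2]]
def crop(n,u0,v0,u1,v1,k,name):
    im=cv2.imread(n);c=cv2.resize(im[v0:v1,u0:u1],None,fx=k,fy=k,interpolation=cv2.INTER_CUBIC)
    c=cv2.convertScaleAbs(c,alpha=1.5 if 'top' in n else 1);cv2.imwrite(name,c)
E
python3 - <<'E'
from h import *
for n in("scene","top"):
  for t in("handle","go_stand","nogo_stand","rice_box","jar","bowl","wok_spatula"):
    for d in r.cut_out(n,t)[:6]:
        print(n,t,round(d["score"],2),np.round(d["at"],1),d["region"].sum(), np.round(at(n,*d["at"],{"handle":.06}.get(t,.05)),3)[:2])
crop("pics/top0.png",180,190,400,350,3.6,"pics/ctop.png")
crop("pics/scene0.png",240,160,460,310,3.6,"pics/cscene.png")
print(r.sense()["time"])
E
```

```text
scene handle 0.93 [302.3 222.5] 568 [0.505 0.005]
scene handle 0.9 [310.9 195.9] 412 [0.408 0.04 ]
scene handle 0.71 [368.9 203.3] 529 [0.459 0.174]
scene handle 0.56 [273.8 226.8] 623 [ 0.51  -0.063]
scene go_stand 0.59 [412.6 259.8] 2966 [0.657 0.226]
scene go_stand 0.41 [286.3 313.2] 2318 [ 0.765 -0.066]
scene nogo_stand 0.72 [318.1 272.3] 2263 [0.662 0.015]
scene rice_box 0.73 [181.4 235.2] 3563 [ 0.494 -0.274]
scene rice_box 0.39 [308.9 198.4] 348 [0.404 0.036]
scene jar 0.78 [426.6 191.3] 1390 [0.422 0.333]
scene bowl 0.89 [177.3 298.2] 1863 [ 0.69  -0.281]
scene wok_spatula 0.66 [286.3 310.3] 2150 [ 0.758 -0.065]
top handle 0.74 [333.2 299.4] 227 [0.508 0.001]
top handle 0.74 [220.6 237.8] 2921 [0.639 0.225]
top handle 0.58 [321.8 336.7] 250 [0.437 0.025]
top handle 0.58 [246.6 319.5] 312 [0.474 0.172]
top handle 0.5 [366.8 298.5] 250 [ 0.508 -0.066]
top go_stand 0.91 [220.3 240.3] 3018 [0.636 0.228]
top nogo_stand 0.69 [325.6 232.3] 1946 [0.646 0.012]
top nogo_stand 0.27 [324.1 337.1] 210 [0.436 0.021]
top rice_box 0.9 [469.8 320.9] 5885 [ 0.459 -0.268]
top jar 0.74 [361.1 205.5] 2460 [ 0.7   -0.063]
top jar 0.67 [167.2 346.2] 1618 [0.427 0.33 ]
top bowl 0.69 [462.6 205.9] 2101 [ 0.693 -0.272]
top bowl 0.43 [222.  238.9] 3004 [0.639 0.224]
top wok_spatula 0.59 [364.4 203.6] 2561 [ 0.704 -0.07 ]
0.8
```

View pics/ctop.png

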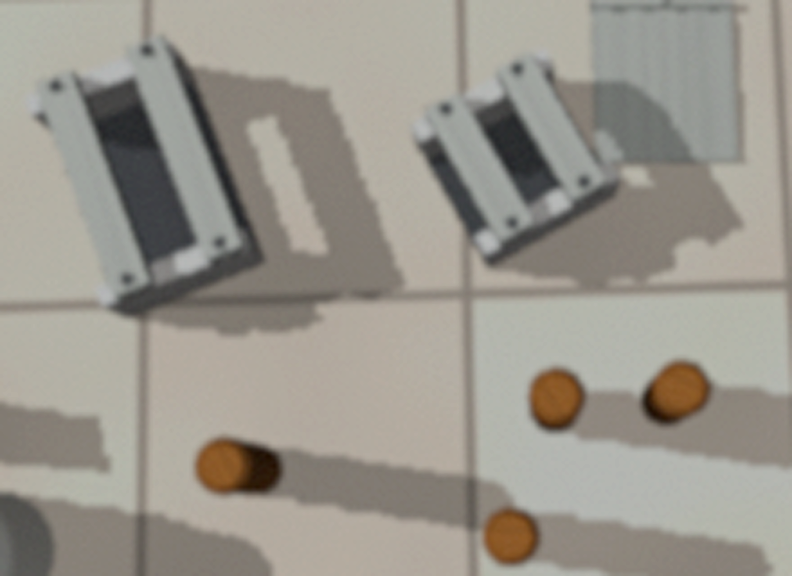

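View pics/cscene.png

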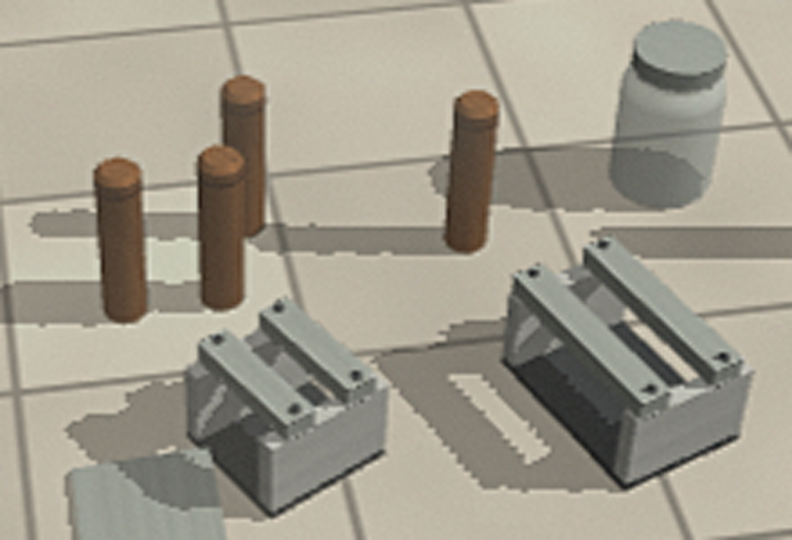

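```bash
cat >> h.py <<'E'
def dot(n,u,v,w=4):
    im=cv2.imread(f"pics/{n}0.png",0).astype(float)
    u,v=int(round(u)),int(round(v));p=im[v-w:v+w+1,u-w:u+w+1]
    # dark blob: min near center, then weighted centroid in 5x5
    b=p[w-2:w+3,w-2:w+3];k=np.unravel_index(b.argmin(),b.shape);v2,u2=v-2+k[0],u-2+k[1]
    q=im[v2-2:v2+3,u2-2:u2+3];wt=np.clip(np.median(q)-q,0,None);gy,gx=np.mgrid[-2:3,-2:3]
    return u2+(wt*gx).sum()/wt.sum(),v2+(wt*gy).sum()/wt.sum()
E
python3 - <<'E'
from h import *
S={"go":{"top":[(57,86),(148,49),(220,243),(126,278)],"scene":[(533,272),(604,244),(722,357),(650,389)]},
"nogo":{"top":[(446,109),(517,68),(584,181),(511,223)],"scene":[(219,340),(278,307),(355,375),(294,410)]}}
O={"top":(180,190),"scene":(240,160)}
for g in S:
  for n in S[g]:
    P=[]
    for x,y in S[g][n]:
      u,v=(x+.5)/3.6-.5+O[n][0],(y+.5)/3.6-.5+O[n][1]
      d=dot(n,u,v);P.append(at(n,*d,.075)[:2]);print(g,n,np.round((u,v),1),np.round(d,2),np.round(P[-1],4))
    P=np.array(P);print("mean",P.mean(0).round(4),"long",np.linalg.norm(P[3]-P[0]),np.linalg.norm(P[2]-P[1]),"short",np.linalg.norm(P[1]-P[0]),np.linalg.norm(P[3]-P[2]), "ang",[np.degrees(np.arctan2(*(a)[::-1])).round(1) for a in (P[3]-P[0],P[2]-P[1],P[1]-P[0],P[2]-P[3])])
for n,(x,y) in {"top":(511,537),"scene":(243,91)}.items():
    print("handle",at(n,(x+.5)/3.6-.5+O[n][0],(y+.5)/3.6-.5+O[n][1],.12))
crop("pics/top0.png",185,195,255,280,7,"pics/cgo.png")
crop("pics/top0.png",285,200,360,270,8,"pics/cnogo.png")
E
```

```text
go top [195.5 213.5] [195.07 213.43] [0.6876 0.2734]
go top [220.8 203.2] [220.42 203.49] [0.7067 0.2225]
go top [240.8 257.1] [240.68 257.1 ] [0.5959 0.1813]
go top [214.6 266.9] [214.94 267.13] [0.5775 0.2321]
mean [0.6419 0.2273] long 0.11758428618511456 0.1181225630146696 short 0.05435924341337187 0.05403491264016063 ang [np.float64(-159.4), np.float64(-159.6), np.float64(-69.4), np.float64(-70.0)]
go scene [387.7 235.2] [387.66 235.32] [0.5966 0.1836]
go scene [407.4 227.4] [407.   227.34] [0.577  0.2339]
go scene [440.2 258.8] [440.31 258.8 ] [0.688  0.2751]
go scene [420.2 267.7] [420.13 267.65] [0.7071 0.2246]
mean [0.6422 0.2293] long 0.1178327200927096 0.11845652458466939 short 0.05398502338418902 0.053992115251740594 ang [np.float64(20.4), np.float64(20.4), np.float64(111.3), np.float64(110.7)]
nogo top [303.5 219.9] [303.36 219.82] [0.6678 0.0557]
nogo top [323.2 208.5] [323.23 208.72] [0.6895 0.0152]
nogo top [341.9 239.9] [341.93 240.15] [ 0.6241 -0.0201]
nogo top [321.6 251.6] [321.96 251.54] [0.6023 0.0202]
mean [0.6459 0.0178] long 0.07447022237298412 0.07434971605495808 short 0.045907037275854864 0.0458241103935778 ang [np.float64(-151.6), np.float64(-151.6), np.float64(-61.8), np.float64(-61.7)]
nogo scene [300.5 254.1] [299.97 253.79] [ 0.625  -0.0181]
nogo scene [316.9 244.9] [316.85 244.99] [0.6031 0.0224]
nogo scene [338.2 263.8] [338.47 263.87] [0.6687 0.0576]
nogo scene [321.3 273.5] [321.33 273.22] [0.6903 0.0172]
mean [0.6468 0.0197] long 0.07418967668668289 0.07449454423066465 short 0.04606912523177499 0.04587430332902819 ang [np.float64(28.4), np.float64(28.3), np.float64(118.5), np.float64(118.1)]
handle [0.43378013 0.0251663  0.12      ]
handle [0.44236421 0.02603872 0.12      ]
```

View pics/cgo.png

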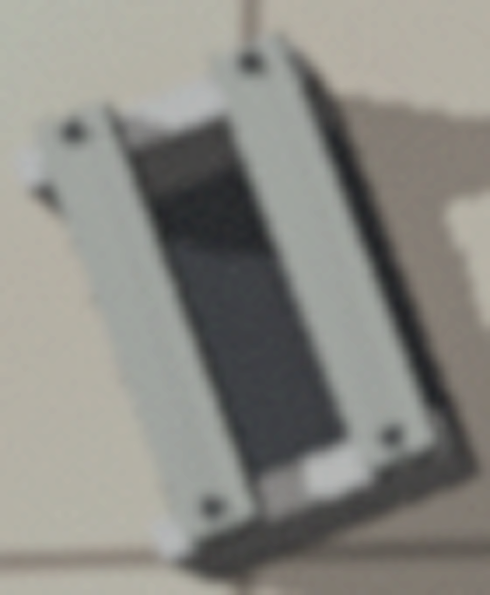

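View pics/cnogo.png

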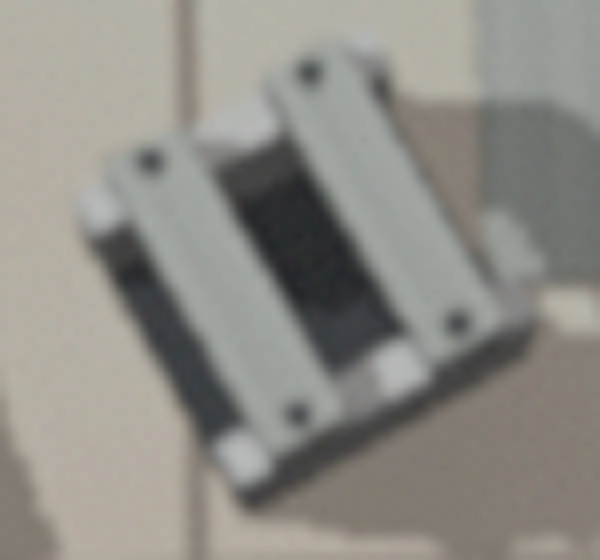

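Target confirmed: top (322,339), the nearest of the four at about 0.435 m against about 0.51 m for the others. The screw spans match the given sizes (54 mm and 46 mm). The two cameras disagree on the handle's x, so I'll overlay the model to refine it.

```bash
cat >> h.py <<'E'
def rings(x,y,z0,z1,rad=.015):
    t=np.linspace(0,2*np.pi,60);c=np.c_[x+rad*np.cos(t),y+rad*np.sin(t)]
    return [np.c_[c,np.full(60,z)] for z in (z0,z1)]
def overlay(img,n,u0,v0,u1,v1,k,polys,name):
    im=cv2.imread(img)[v0:v1,u0:u1];c=cv2.resize(im,None,fx=k,fy=k,interpolation=cv2.INTER_CUBIC)
    for p in polys:
        q=((proj(n,p)-[u0,v0]+.5)*k-.5);cv2.polylines(c,[np.round(q*16).astype(np.int32)],False,(0,255,0),1,cv2.LINE_AA,4)
    return c
E
python3 - <<'E'
from h import *
x,y=.4345,.0255
a=overlay("pics/top0.png","top",305,320,345,360,9,rings(x,y,0,.12),"")
b=overlay("pics/scene0.png","scene",285,172,325,212+20,7,rings(x,y,0,.12),"")
h=max(a.shape[0],b.shape[0]);f=lambda i:cv2.copyMakeBorder(i,0,h-i.shape[0],0,4,0)
cv2.imwrite("pics/ov1.png",np.hstack([f(a),f(b)]))
E
```

```text
(no output)
```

View pics/ov1.png

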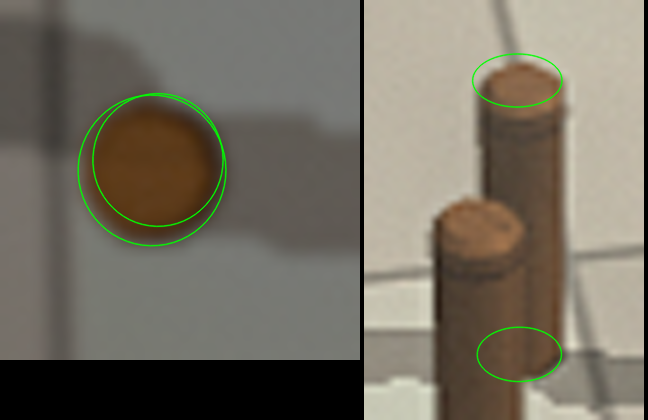

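Run:
```python
from h import *
H=[(.4345,.0255),(.509,.003),(.509,-.066),(.468,.172)]
P=[q for h in H for q in rings(*h,0,.12)]
a=overlay("pics/top0.png","top",230,285,385,355,5,P,"")
b=overlay("pics/scene0.png","scene",255,172,390,255,5.5,P,"")
a=cv2.convertScaleAbs(a,alpha=1.5)
cv2.imwrite("pics/ov2a.png",a);cv2.imwrite("pics/ov2b.png",b)
```

```text
(no output)
```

View pics/ov2a.png

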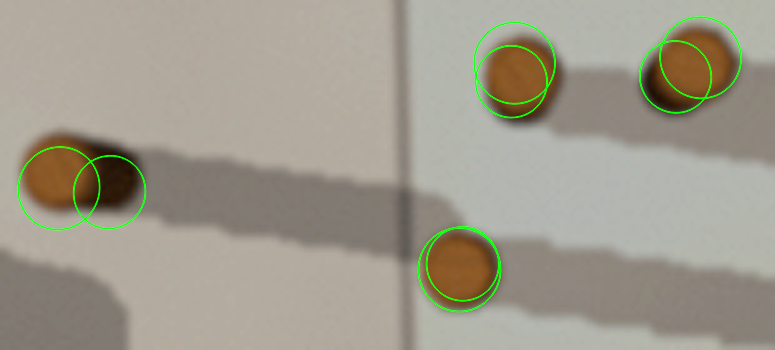

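View pics/ov2b.png

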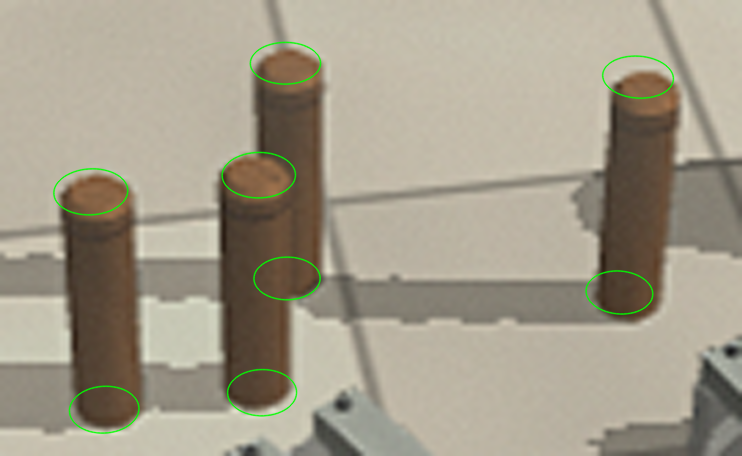

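```bash
cat >> h.py <<'E'
def st():
    s=r.sense();q=s["eef_rot"];M=R.from_quat([q[1],q[2],q[3],q[0]]).as_matrix()
    print("t",s["time"],"pos",s["position"].round(4),"F",s["ft_force"].round(2),"T",s["wrist_torque"].round(2),"w",round(s["gripper_width"],4),"xang",round(np.degrees(np.arctan2(M[1,0],M[0,0])),1),"z",M[:,2].round(3),"j7",s["joints"][6].round(2));return s,M
E
python3 - <<'E'
from h import *
s,M=st()
print(M.round(2))
t=np.array([.435,.0265,.25]);print((t-s["position"])/.05)
E
```

```text
t 0.8 pos [0.1744 0.6002 0.2313] F [-0.73 -0.48 -0.84] T [-0.01  0.01 -0.01] w 0.0855 xang 73.8 z [-0.96   0.279  0.   ] j7 -0.08
[[ 0.28  0.   -0.96]
 [ 0.96  0.    0.28]
 [ 0.   -1.    0.  ]]
[  5.21137391 -11.47332742   0.37367736]
```

{"name": "send_rows", "arguments": {"rows": "0 0 0.6 0 0; 5.2 -11.5 0.6 0.64 0; 5.2 -11.5 0.6 0.64 0; 5.2 -11.5 0.6 0.64 0; 5.2 -11.5 0.6 0.64 0; 5.2 -11.5 0.6 0.64 0; 5.2 -11.5 0.6 0.64 0; 5.2 -11.5 0.6 0.64 0; 5.2 -11.5 0.6 0.64 0; 5.2 -11.5 0.6 0.64 0; 5.2 -11.5 0.6 0.64 0; 5.2 -11.5 0.6 0.64 0; 5.2 -11.5 0.6 0.64 0; 5.2 -11.5 0.6 0.64 0; 5.2 -11.5 0.6 0.64 0; 5.2 -11.5 0.6 0.64 0; 5.2 -11.5 0.6 0.64 0; 5.2 -11.5 0.6 0.64 0", "newtons": 60}}

```text
time: 2.6
position: [0.4341, 0.0264, 0.2613]
eef_rot: [-0.403, 0.402, 0.581, -0.581]
ft_force: [1.1, -0.4, 0.1]
gripper_width: 0.0849
```

Run:
```python
from h import *
cv2.imwrite("pics/s1.png",r.get_image("scene")[:,:,::-1]);s,M=st()
t=np.array([.435,.0265,.07]);print((t-s["position"])/.05)
```

```text
t 2.65 pos [0.4341 0.0263 0.2613] F [ 0.05 -0.71 -0.45] T [0.03 0.01 0.03] w 0.0854 xang 110.6 z [-0.936 -0.352 -0.   ] j7 1.79
[ 1.74033120e-02  3.76144099e-03 -3.82699946e+00]
```

View pics/s1.png

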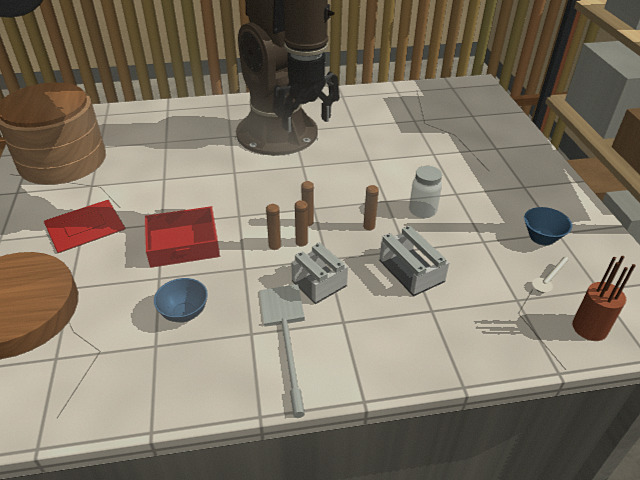

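The gripper is over the rod at scene (307,203), with the open fingers at about (290,128) and (330,118). Now I descend and grip.

{"name": "send_rows", "arguments": {"rows": "0 0 -0.8 0 0; 0 0 -1.6 0 0; 0 0 -2.3 0 0; 0 0 -2.9 0 0; 0 0 -3.4 0 0; 0 0 -3.7 0 0; 0 0 -3.7 0 0; 0 0 -3.7 0 0.9; 0 0 -3.7 0 0.9; 0 0 -3.7 0 0.9; 0 0 -3.7 0 0.9; 0 0 -3.7 0 0.9; 0 0 -3.7 0 0.9; 0 0 -3.7 0 0.9; 0 0 -3.7 0 0.9; 0 0 -3.7 0 0.9", "newtons": 60}}

```text
time: 4.25
position: [0.4348, 0.0265, 0.0772]
eef_rot: [-0.402, 0.403, 0.582, -0.581]
ft_force: [-1.5, 0.6, 9.6]
gripper_width: 0.0283
```

Run:
```python
from h import *
cv2.imwrite("pics/s2.png",r.get_image("scene")[:,:,::-1]);s,M=st()
crop("pics/s2.png",240,100,440,240,3.5,"pics/c2.png")
```

```text
t 4.3 pos [0.4348 0.0266 0.0772] F [-1.3  -0.16  9.03] T [ 0.06  0.42 -0.03] w 0.0285 xang 110.6 z [-0.936 -0.352 -0.002] j7 1.95
```

View pics/c2.png

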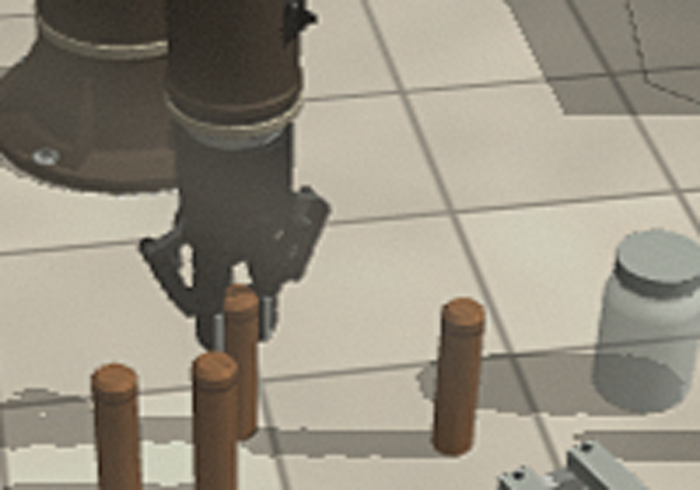

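{"name": "send_rows", "arguments": {"rows": "0 0 0.5 0 0.9; 0 0 1.2 0 0.9; 0 0 2 0 0.9; 0 0 2.6 0 0.9; 0.5 0.5 2.6 0 0.9; 1.1 1.1 2.6 0 0.9; 1.7 1.7 2.6 0 0.9; 2.3 2.2 2.6 0 0.9; 2.9 2.8 2.6 0 0.9; 3.4 3.3 2.6 0 0.9; 3.8 3.7 2.6 0 0.9; 4.1 4 2.6 0 0.9; 4.14 4.03 2.4 0 0.9; 4.14 4.03 2.1 0 0.9; 4.14 4.03 1.9 0 0.9; 4.14 4.03 1.9 0 0.9; 4.14 4.03 1.9 0 0.9"}}

```text
time: 6.0
position: [0.6413, 0.2272, 0.1721]
eef_rot: [-0.403, 0.403, 0.581, -0.581]
ft_force: [0.2, 0.4, -0.5]
gripper_width: 0.029
```

Run:
```python
from h import *
for n in("scene","top"): cv2.imwrite(f"pics/{n}3.png",r.get_image(n)[:,:,::-1])
s,M=st()
crop("pics/scene3.png",350,140,480,310,4.5,"pics/cs3.png")
crop("pics/top3.png",180,190,320,310,5,"pics/ct3.png")
x,y,_=s["position"];z=s["position"][2]-.0772
a=overlay("pics/scene3.png","scene",370,160,460,300,4.2,rings(x,y,z,z+.12),"");cv2.imwrite("pics/cs3.png",a)
```

```text
t 6.1 pos [0.6419 0.2277 0.173 ] F [ 0.06 -0.07 -0.73] T [-0.02 -0.03  0.01] w 0.0285 xang 110.6 z [-0.936 -0.351 -0.003] j7 1.67
```

View pics/cs3.png

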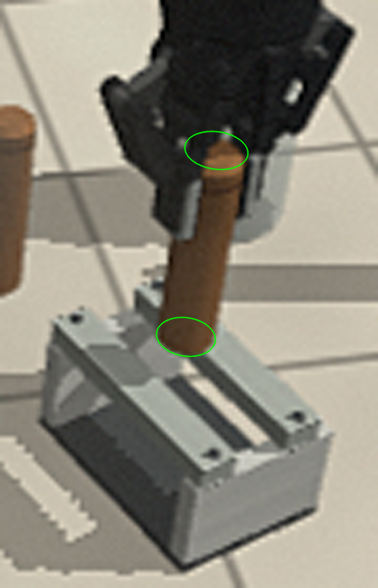

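View pics/ct3.png

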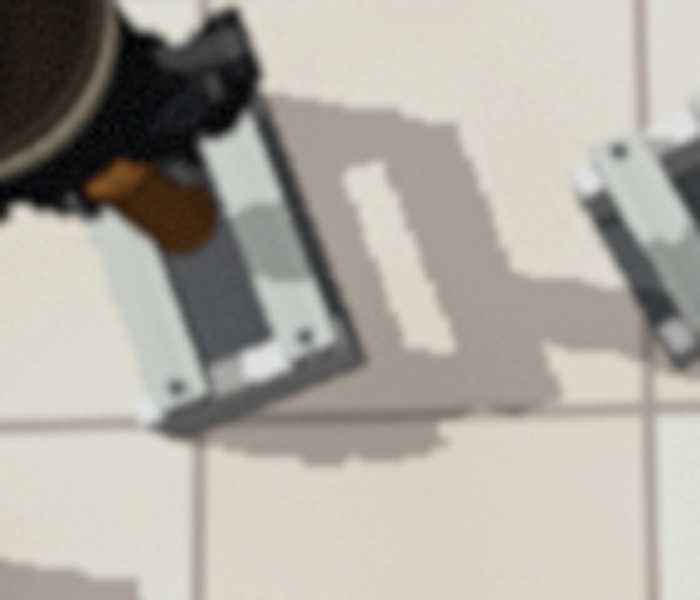

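```bash
cat >> h.py <<'E'
def axis(imgf,n,u0,v0,u1,v1,horizontal=False):
    im=cv2.imread(imgf)[v0:v1,u0:u1];hsv=cv2.cvtColor(im,cv2.COLOR_BGR2HSV)
    m=(hsv[...,1]>95)&((hsv[...,0]<20))
    m=m.astype(np.uint8);k,l,stt,_=cv2.connectedComponentsWithStats(m)
    i=1+stt[1:,4].argmax();return l==i
E
python3 - <<'E'
from h import *
s,M=st();x,y,zt=s["position"];z=zt-.0772
m=axis("pics/scene3.png","scene",370,160,460,300)
rows=[]
for v in range(m.shape[0]):
    c=np.where(m[v])[0]
    if len(c)>4: rows.append((v+160,c.min()+370,c.max()+370));print(rows[-1],end=" ")
print()
R_=rings(x,y,z,z+.12)
f=proj("scene",np.array([[x,y,z],[x,y,z+.03],[x,y,z+.06],[x,y,z+.12]]));print(f.round(1))
for q in R_:
    p=proj("scene",q);print(p.min(0).round(1),p.max(0).round(1))
m=axis("pics/top3.png","top",180,190,240,250)
vv,uu=np.where(m);print(uu.min()+180,uu.max()+180,vv.min()+190,vv.max()+190)
for v in range(m.shape[0]):
    c=np.where(m[v])[0]
    if len(c): print(v+190,c.min()+180,c.max()+180,end="; ")
for q in R_:
    p=proj("top",q);print(p.min(0).round(1),p.max(0).round(1))
E
```

```text
t 6.1 pos [0.6419 0.2277 0.173 ] F [ 0.06 -0.07 -0.73] T [-0.02 -0.03  0.01] w 0.0285 xang 110.6 z [-0.936 -0.351 -0.003] j7 1.67
(194, np.int64(420), np.int64(425)) (195, np.int64(420), np.int64(426)) (196, np.int64(419), np.int64(427)) (197, np.int64(419), np.int64(427)) (198, np.int64(418), np.int64(428)) (199, np.int64(418), np.int64(428)) (200, np.int64(418), np.int64(427)) (201, np.int64(418), np.int64(427)) (202, np.int64(418), np.int64(427)) (203, np.int64(419), np.int64(427)) (204, np.int64(418), np.int64(427)) (205, np.int64(418), np.int64(427)) (206, np.int64(418), np.int64(426)) (207, np.int64(418), np.int64(426)) (208, np.int64(418), np.int64(426)) (209, np.int64(418), np.int64(426)) (210, np.int64(417), np.int64(426)) (211, np.int64(417), np.int64(425)) (212, np.int64(417), np.int64(425)) (213, np.int64(417), np.int64(425)) (214, np.int64(417), np.int64(424)) (215, np.int64(417), np.int64(424)) (216, np.int64(416), np.int64(424)) (217, np.int64(411), np.int64(424)) (218, np.int64(411), np.int64(423)) (219, np.int64(410), np.int64(423)) (220, np.int64(411), np.int64(423)
[... 579 characters left out ...]
237, np.int64(408), np.int64(420)) (238, np.int64(408), np.int64(420)) (239, np.int64(408), np.int64(420)) (240, np.int64(408), np.int64(419)) (241, np.int64(409), np.int64(419)) (242, np.int64(410), np.int64(418)) (243, np.int64(411), np.int64(418)) 
[[413.8 239.7]
 [415.5 229.1]
 [417.3 218.2]
 [421.  195.3]]
[406.8 235.1] [420.8 244.3]
[413.5 190.8] [428.5 199.9]
196 222 221 240
221 203 205; 222 201 210; 223 201 211; 224 199 211; 225 198 212; 226 196 214; 227 196 219; 228 196 220; 229 197 221; 230 198 222; 231 203 222; 232 205 222; 233 206 222; 234 207 222; 235 208 222; 236 210 221; 237 211 221; 238 212 220; 239 213 219; 240 215 216; [207.5 225.4] [222.8 240.5]
[190.2 210.6] [207.8 227.7]
```

Foot and axis agree with the model in both cameras (scene axis at column 415.5, as predicted; top foot edge at 222 against 222.8), and the rod is upright. I'm easing down to just at the jaw tops.

{"name": "send_rows", "arguments": {"rows": "0 0.01 -0.1 0 0.9; 0 0.01 -0.2 0 0.9; 0 0.01 -0.3 0 0.9; 0 0.01 -0.36 0 0.9; 0 0.01 -0.4 0 0.9; 0 0.01 -0.42 0 0.9; 0 0.01 -0.44 0 0.9; 0 0.01 -0.45 0 0.9; 0 0.01 -0.45 0 0.9"}}

```text
time: 7.0
position: [0.642, 0.2282, 0.1505]
eef_rot: [-0.402, 0.403, 0.582, -0.58]
ft_force: [0.1, -0.0, 0.1]
gripper_width: 0.0286
```

Foot at 73.3 mm with no force so far. I'll continue slowly in small steps.

{"name": "send_rows", "arguments": {"rows": "0 0 -0.02 0 0.9; 0 0 -0.04 0 0.9; 0 0 -0.06 0 0.9; 0 0 -0.06 0 0.9"}}

```text
time: 7.4
position: [0.6419, 0.2282, 0.1473]
eef_rot: [-0.402, 0.403, 0.582, -0.58]
ft_force: [0.8, -0.7, -0.7]
gripper_width: 0.0286
```

{"name": "send_rows", "arguments": {"rows": "0 0 -0.03 0 0.9; 0 0 -0.06 0 0.9; 0 0 -0.09 0 0.9; 0 0 -0.12 0 0.9; 0 0 -0.15 0 0.9; 0 0 -0.15 0 0.9"}}

```text
time: 8.0
position: [0.6417, 0.2282, 0.1395]
eef_rot: [-0.402, 0.403, 0.582, -0.581]
ft_force: [-0.5, 0.2, -0.6]
gripper_width: 0.0285
```

{"name": "send_rows", "arguments": {"rows": "0 0 -0.04 0 0.9; 0 0 -0.08 0 0.9; 0 0 -0.12 0 0.9; 0 0 -0.16 0 0.9; 0 0 -0.2 0 0.9; 0 0 -0.24 0 0.9; 0 0 -0.28 0 0.9; 0 0 -0.3 0 0.9; 0 0 -0.3 0 0.9; 0 0 -0.3 0 0.9"}}

```text
time: 9.0
position: [0.6418, 0.2282, 0.1246]
eef_rot: [-0.402, 0.403, 0.582, -0.58]
ft_force: [0.3, -0.2, -0.8]
gripper_width: 0.0287
```

Run:
```python
from h import *
cv2.imwrite("pics/s4.png",r.get_image("scene")[:,:,::-1]);cv2.imwrite("pics/t4.png",r.get_image("top")[:,:,::-1]);s,M=st()
crop("pics/s4.png",360,160,470,310,4,"pics/c4.png")
crop("pics/t4.png",180,190,280,290,5,"pics/c4t.png")
t=np.array([.6464,.01875,.2]);print((t-s["position"])/.05)
```

```text
t 9.1 pos [0.6418 0.2282 0.1246] F [ 0.69  0.54 -0.7 ] T [-0.01 -0.03  0.03] w 0.0291 xang 110.6 z [-0.936 -0.351 -0.002] j7 1.68
[ 0.09212774 -4.18826731  1.50772694]
```

View pics/c4.png

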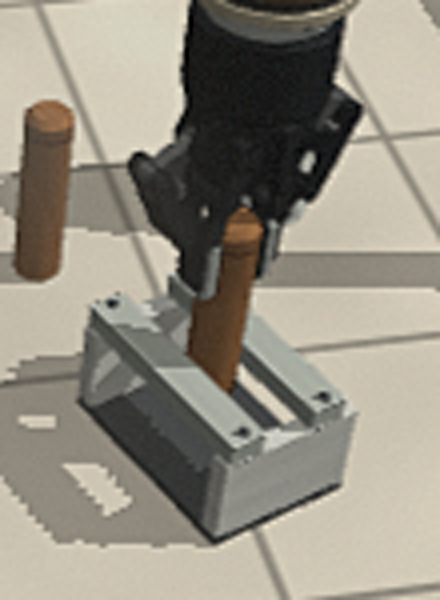

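View pics/c4t.png

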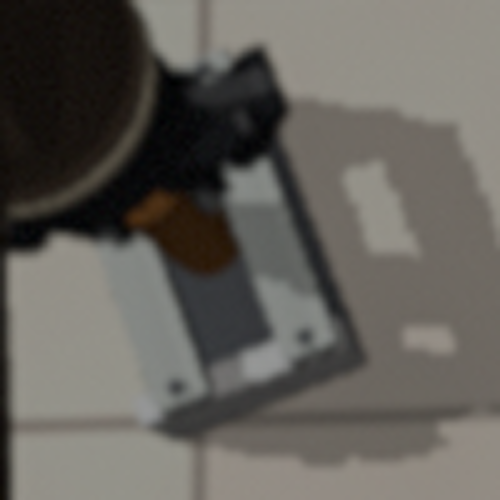

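The rod is in the gap with its foot at z≈47 mm, 13 mm below the jaw undersides, and no contact force. Drawing it out and going over to the short stand.

{"name": "send_rows", "arguments": {"rows": "0 0 0.2 0 0.9; 0 0 0.5 0 0.9; 0 0 0.9 0 0.9; 0 0 1.4 0 0.9; 0 0 1.7 0 0.9; 0 -0.6 1.7 0.03 0.9; 0 -1.2 1.7 0.06 0.9; 0 -1.8 1.7 0.1 0.9; 0 -2.4 1.7 0.137 0.9; 0.05 -3 1.7 0.137 0.9; 0.09 -3.5 1.7 0.137 0.9; 0.09 -3.9 1.7 0.137 0.9; 0.09 -4.1 1.6 0.137 0.9; 0.09 -4.19 1.4 0.137 0.9; 0.09 -4.19 1.1 0.137 0.9; 0.09 -4.19 0.9 0.137 0.9; 0.09 -4.19 0.8 0.137 0.9; 0.09 -4.19 0.8 0.137 0.9; 0.09 -4.19 0.8 0.137 0.9"}}

```text
time: 11.0
position: [0.6465, 0.0192, 0.1648]
eef_rot: [-0.362, 0.362, 0.608, -0.607]
ft_force: [-0.4, -0.3, -0.2]
gripper_width: 0.0288
```

Run:
```python
from h import *
cv2.imwrite("pics/s5.png",r.get_image("scene")[:,:,::-1]);s,M=st()
x,y,z=s["position"]-[0,0,.0772]
cv2.imwrite("pics/c5.png",overlay("pics/s5.png","scene",270,150,370,300,4,rings(x,y,z,z+.12),""))
```

```text
t 11.05 pos [0.6467 0.019  0.1651] F [-0.04  1.18 -0.22] T [ 0.01 -0.01  0.03] w 0.0284 xang 118.4 z [-0.879 -0.476 -0.003] j7 2.11
```

View pics/c5.png

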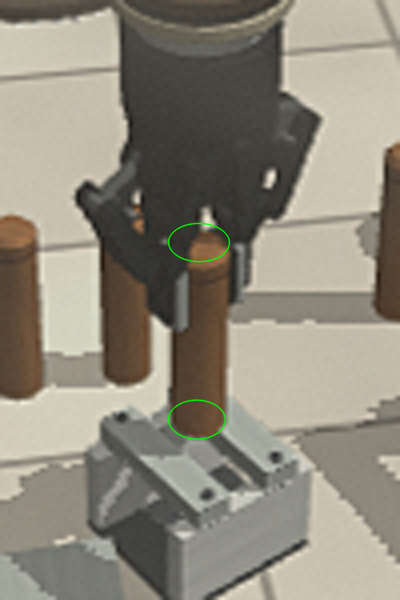

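The rod is above the middle of the short stand, its foot about 13 mm over the jaws. Lowering gently to contact.

{"name": "send_rows", "arguments": {"rows": "0 0 -0.06 0 0.9; 0 0 -0.12 0 0.9; 0 0 -0.17 0 0.9; 0 0 -0.2 0 0.9; 0 0 -0.22 0 0.9; 0 0 -0.24 0 0.9; 0 0 -0.24 0 0.9"}}

```text
time: 11.75
position: [0.6466, 0.019, 0.153]
eef_rot: [-0.361, 0.362, 0.608, -0.607]
ft_force: [-0.6, 0.5, -1.1]
gripper_width: 0.0285
```

{"name": "send_rows", "arguments": {"rows": "0 0 -0.01 0 0.9; 0 0 -0.02 0 0.9; 0 0 -0.02 0 0.9"}}

```text
time: 12.05
position: [0.6468, 0.019, 0.1523]
eef_rot: [-0.361, 0.362, 0.609, -0.606]
ft_force: [-0.8, 0.9, 1.5]
gripper_width: 0.0291
```

{"name": "send_rows", "arguments": {"rows": "0 0 -0.01 0 0.9; 0 0 -0.01 0 0.9"}}

```text
time: 12.25
position: [0.6469, 0.019, 0.1522]
eef_rot: [-0.361, 0.363, 0.609, -0.606]
ft_force: [-2.0, -0.1, 4.7]
gripper_width: 0.0286
```

{"name": "send_rows", "arguments": {"rows": "0 0 -0.015 0 0.9; 0 0 -0.02 0 0.9; 0 0 -0.02 0 0.9"}}

```text
time: 12.55
position: [0.6471, 0.0191, 0.1521]
eef_rot: [-0.361, 0.363, 0.609, -0.606]
ft_force: [-2.6, -0.1, 9.6]
gripper_width: 0.0287
```

{"name": "send_rows", "arguments": {"rows": "0 0 -0.02 0 0.9; 0 0 -0.02 0 0.9; 0 0 -0.02 0 0.9; 0 0 -0.02 0 0.9; 0 0 -0.02 0 0.9; 0 0 -0.02 0 0.9"}}

```text
time: 13.15
position: [0.6472, 0.0191, 0.1521]
eef_rot: [-0.361, 0.363, 0.609, -0.606]
ft_force: [-3.4, -0.0, 9.8]
gripper_width: 0.0288
```

Run:
```python
from h import *
st();cv2.imwrite("pics/s6.png",r.get_image("scene")[:,:,::-1]);s,M=st()
x,y,z=s["position"]-[0,0,.0772]
cv2.imwrite("pics/c6.png",overlay("pics/s6.png","scene",270,150,370,300,4,rings(x,y,z,z+.12),""))
```

```text
t 13.15 pos [0.6472 0.0191 0.1521] F [-3.39 -0.01  9.78] T [ 0.  1. -0.] w 0.0288 xang 118.4 z [-0.879 -0.476 -0.005] j7 2.12
t 13.2 pos [0.6472 0.0191 0.1521] F [-4.03  0.31  9.62] T [0.02 1.03 0.01] w 0.0289 xang 118.4 z [-0.879 -0.476 -0.005] j7 2.12
```

View pics/c6.png

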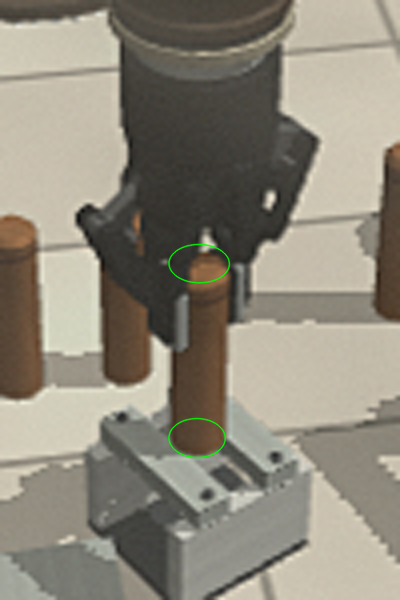

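{"name": "send_rows", "arguments": {"rows": "-0.005 0 -0.02 0 0.9; -0.005 0 -0.02 0 0.9; -0.005 0 -0.02 0 0.9; -0.005 0 -0.02 0 0.9; -0.005 0 -0.02 0 0.9; -0.005 0 -0.02 0 0.9; -0.005 0 -0.02 0 0.9; -0.005 0 -0.02 0 0.9"}}

```text
time: 14.0
position: [0.6471, 0.0191, 0.1521]
eef_rot: [-0.361, 0.363, 0.609, -0.606]
ft_force: [-3.6, -0.7, 10.6]
gripper_width: 0.0289
```

Run:
```python
from h import *
s,M=st()
# box outline overlay using top & scene
def box(x,y,a):
    o=[]
    c,sn=np.cos(a),np.sin(a)
    for hx,hy,z in((.065,.08,0),(.065,.08,.05),(.06,.075,.05),(.06,.075,.005)):
        p=np.array([[hx,hy],[hx,-hy],[-hx,-hy],[-hx,hy],[hx,hy]])@np.array([[c,sn],[-sn,c]]);o.append(np.c_[p+[x,y],np.full(5,z)])
    return o
B=box(.458,-.268,np.radians(3))
a=overlay("pics/top0.png","top",415,270,535,370,4,B,"");b=overlay("pics/scene0.png","scene",130,195,235,275,4,B,"")
h=max(a.shape[0],b.shape[0]);f=lambda i:cv2.copyMakeBorder(i,0,h-i.shape[0],0,4,0)
cv2.imwrite("pics/ov3.png",cv2.resize(np.hstack([f(a),f(b)]),None,fx=.85,fy=.85))
t=np.array([.458,-.268,.2]);print((t-s["position"])/.05)
```

```text
t 14.0 pos [0.6471 0.0191 0.1521] F [-3.56 -0.65 10.56] T [ 0.02  0.92 -0.02] w 0.0289 xang 118.4 z [-0.879 -0.476 -0.006] j7 2.12
[-3.78251858 -5.74178457  0.95805343]
```

View pics/ov3.png

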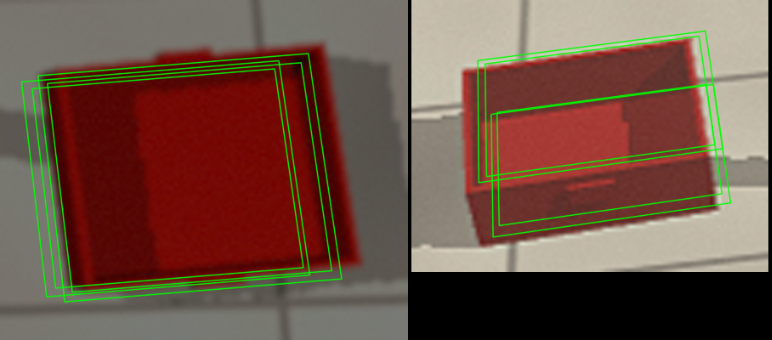

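The press held at about 10 N for over 1.4 s and the rod stopped on the jaws. The overlay puts the box centre near (0.463, -0.278). Lifting off and carrying it there.

{"name": "send_rows", "arguments": {"rows": "0 0 0.1 0 0.9; 0 0 0.4 0 0.9; 0 0 0.9 0 0.9; 0 0 1.4 0 0.9; -0.3 -0.5 1.4 -0.1 0.9; -0.6 -1 1.4 -0.2 0.9; -1 -1.6 1.4 -0.3 0.9; -1.4 -2.2 1.4 -0.4 0.9; -1.8 -2.8 1.4 -0.5 0.9; -2.2 -3.4 1.4 -0.6 0.9; -2.6 -4 1.4 -0.6 0.9; -3 -4.6 1.4 -0.6 0.9; -3.3 -5.2 1.4 -0.6 0.9; -3.6 -5.7 1.4 -0.6 0.9; -3.7 -5.9 1.4 -0.6 0.9; -3.7 -5.94 1.2 -0.6 0.9; -3.7 -5.94 0.9 -0.6 0.9; -3.7 -5.94 0.6 -0.6 0.9; -3.7 -5.94 0.4 -0.6 0.9; -3.7 -5.94 0.4 -0.6 0.9"}}

```text
time: 16.0
position: [0.462, -0.2761, 0.1703]
eef_rot: [-0.524, 0.525, 0.475, -0.473]
ft_force: [0.3, -0.5, -0.5]
gripper_width: 0.0286
```

Run:
```python
from h import *
for n in("scene","top"): cv2.imwrite(f"pics/{n}7.png",r.get_image(n)[:,:,::-1])
s,M=st()
x,y,z=s["position"]-[0,0,.0772];P=rings(x,y,z,z+.12)+rings(x,y,.005,.005)
a=overlay("pics/top7.png","top",415,250,535,370,4,P,"");b=overlay("pics/scene7.png","scene",130,155,235,275,4,P,"")
cv2.imwrite("pics/ov7.png",cv2.resize(np.hstack([a,b]),None,fx=.85,fy=.85))
```

```text
t 16.1 pos [ 0.4625 -0.2773  0.172 ] F [ 0.37 -0.17 -0.29] T [-0.03  0.   -0.  ] w 0.0286 xang 84.1 z [-0.995  0.103 -0.006] j7 2.15
```

View pics/ov7.png

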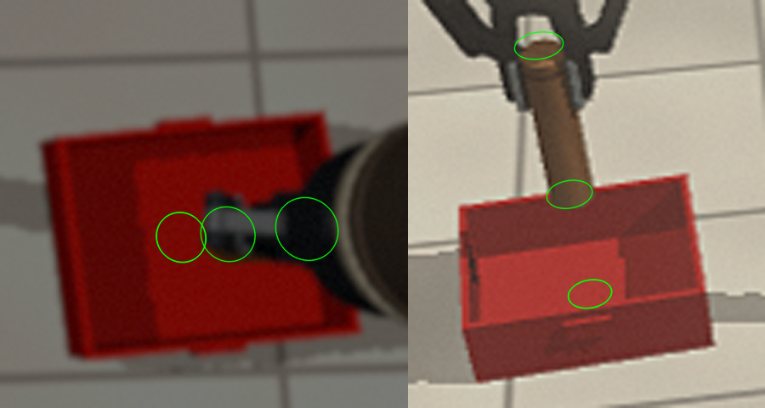

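{"name": "send_rows", "arguments": {"rows": "0 0 -0.4 0 0.9; 0 0 -0.8 0 0.9; 0 0 -1.2 0 0.9; 0 0 -1.5 0 0.9; 0 0 -1.65 0 0.9; 0 0 -1.72 0 0.9; 0 0 -1.75 0 0.9; 0 0 -1.77 0 0.9; 0 0 -1.77 0 0.9; 0 0 -1.77 0 0.9"}}

```text
time: 17.1
position: [0.4629, -0.2775, 0.084]
eef_rot: [-0.523, 0.527, 0.475, -0.472]
ft_force: [-0.1, 0.2, -1.5]
gripper_width: 0.0288
```

{"name": "send_rows", "arguments": {"rows": "0 0 -0.01 0 0.9; 0 0 -0.02 0 0.9; 0 0 -0.03 0 0.9; 0 0 -0.035 0 0.9; 0 0 -0.035 0 0.9"}}

```text
time: 17.6
position: [0.463, -0.2775, 0.0824]
eef_rot: [-0.523, 0.527, 0.475, -0.472]
ft_force: [-0.8, 1.0, 2.6]
gripper_width: 0.0286
```

Resting on the floor (about 3 N). Releasing gently.

{"name": "send_rows", "arguments": {"rows": "0 0 0 0 0.65; 0 0 0 0 0.6; 0 0 0 0 0.55; 0 0 0 0 0.5; 0 0 0 0 0.4; 0 0 0 0 0.3; 0 0 0 0 0.2; 0 0 0 0 0.1; 0 0 0 0 0; 0 0 0 0 0; 0 0 0 0 0"}}

```text
time: 18.7
position: [0.463, -0.2775, 0.0824]
eef_rot: [-0.523, 0.527, 0.475, -0.472]
ft_force: [0.3, 0.1, -0.6]
gripper_width: 0.0854
```

Run:
```python
from h import *
cv2.imwrite("pics/s8.png",r.get_image("scene")[:,:,::-1]);s,M=st()
crop("pics/s8.png",110,110,260,280,3.5,"pics/c8.png")
```

```text
t 18.75 pos [ 0.463  -0.2775  0.0824] F [ 0.68 -0.27 -0.03] T [0.   0.04 0.04] w 0.0853 xang 84.1 z [-0.995  0.103 -0.007] j7 2.23
```

View pics/c8.png

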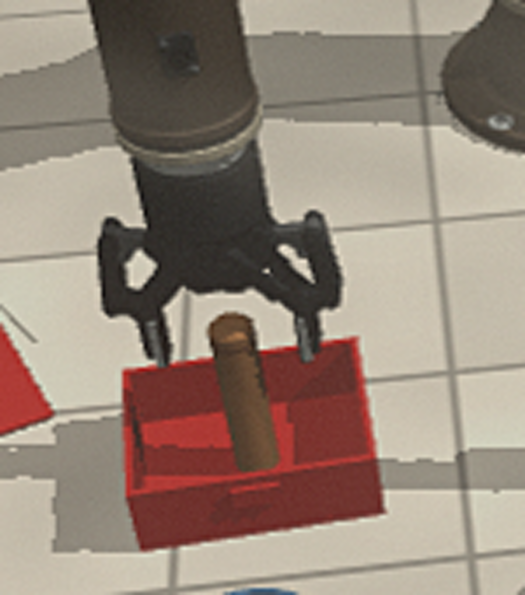

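Free and standing between the open fingers. Retreating straight up.

{"name": "send_rows", "arguments": {"rows": "0 0 0.2 0 0; 0 0 0.5 0 0; 0 0 1 0 0; 0 0 1.6 0 0; 0 0 2.2 0 0; 0 0 2.8 0 0; 0 0 3.4 0 0; 0 0 3.6 0 0; 0 0 3.6 0 0; 0 0 3.6 0 0; 0 0 3.6 0 0; 0 0 3.6 0 0"}}

```text
time: 19.95
position: [0.4624, -0.2772, 0.2612]
eef_rot: [-0.524, 0.526, 0.475, -0.472]
ft_force: [0.9, -0.0, 0.2]
gripper_width: 0.0854
```

Run:
```python
from h import *
cv2.imwrite("pics/s9.png",r.get_image("scene")[:,:,::-1]);s,M=st()
im=cv2.imread("pics/s9.png");o=cv2.imread("pics/scene0.png")
cv2.imwrite("pics/c9.png",im)
```

```text
t 20.0 pos [ 0.4625 -0.2773  0.2614] F [ 0.12 -0.44  0.37] T [ 0.01 -0.01 -0.02] w 0.0857 xang 84.1 z [-0.995  0.103 -0.005] j7 2.09
```

View pics/c9.png

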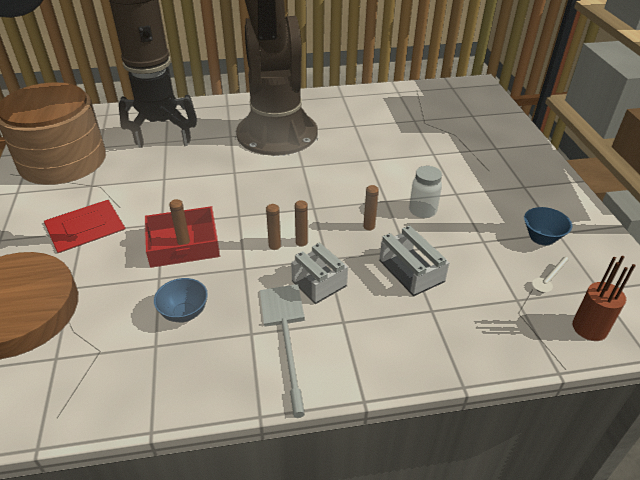

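The rod stands upright in the red box at (180,222). The jar, bowl, spatula and look-alikes haven't moved, and the gripper is clear. Handing in.

```bash
python3 -c "
from workcell import r
print(r.hand_in())"
```

```text
the job is handed in; nothing more can be done
None
```

The job is done and handed in at about 20 s. I gauged the nearest handle on both stands in the order asked and left it standing upright in the red rice box.

- **Wide gap:** I found the real gap centre by eye from the jaw screws, then eased the handle down. Its foot reached about 47 mm above the counter, 13 mm below the jaw undersides. I felt only sensor noise on the way in, under 1.5 N.
- **Narrow gap:** The handle stopped on the jaw tops, with its foot at 75 mm. I held it there at 9.6–10.6 N down, plus 3–4 N sideways, for about 1.4 s.
- **Rice box:** I set the handle down with about 3 N, opened the gripper and lifted it clear. The last picture shows the handle upright in the box and the jar, bowl, spatula and look-alikes where they were.

Three readings disagreed slightly:
- **Cameras:** the two cameras differed by about 2 mm in y. I used the mean, and the clean entry into the gap bore it out.
- **Grip opening:** the gripper read 28.5–29 mm on the nominally 30 mm handle.
- **Picture size:** the handles looked a few percent smaller in the pictures than the given size.

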